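# Load the blue vial rack into the loading track

### The job

Load the blue vial rack into the loading track: its foot goes in at the open end, from the apron with the green chevrons, and slides under the lips until the rack is fully home against the end stop, upright, then let go. Leave the orange rack standing where it is.

Things in the scene. Friction and masses are not known exactly. Their poses are not given: they have to be found in the camera images.
- blue_rack: The blue plastic vial rack, the one to load. Foot: flat flange 70 long (x) x 44 wide (y) x 6 mm high, corners rounded. Body above it 68 x 24 mm, top at height 48, a white cap at each end to 58; in the middle a grip block 24 x 24 mm, sides flush with the body, top at 72: grip it across y. Origin: centre of the underside; x along its length, z up. Both ends alike; 0.1 to 0.2 kg, loose.
- orange_rack: The same rack in orange, a bystander of the same size, with the same origin and axes. Which of the two stands nearer the robot varies. Both stand on the left bench, 4 mm higher than the one with the track.
- track: Fixed aluminium plate 192 x 92 x 6 mm with grey rails. Origin: on the bench under the middle of the mouth; x the way in (green chevrons), z up. x -100..0 mm: open apron, floor 6 high, room to set the rack down; x -40..0: walls 16 high funnel from 74 to 50 mm wide. x 0..78: channel 50 wide under two lips (16 to 21 high, slot of 32 between). Stop face at x 78, 36 high.
- track_home (a point): Where the rack's origin is when it is fully home against the stop: on the track's floor, at x 43, y 0, z 6 mm in the track's frame; axes as the track's. The rack lies along x, either end first. The lips let the foot in only from the apron; it slides freely with 3 mm to spare on each side, nothing latches.

How it is judged:
By the outcome, as a careful person would: the job done as asked, in the order asked, and still so for the second after the job is handed in, with the robot touching nothing.
It also fails if it takes over 32 s, if anything falls off the work surface, if the arm or the gripper's body presses on something with over 40 N, if the wrist force passes 120 N, or if a joint passes its speed limit or range.

### The arm

A 6-joint arm with a two-finger parallel gripper is mounted at the origin on a cart in front of the work surface, level with it; the furniture and walls round the work are solid. World frame = base frame: x ahead of the robot, y to its left, z up, the work surface at z = 0. Lengths are in m, angles in rad, forces in N, time in s.
With the tool pointing down it reaches from about 0.375 to 0.825 m from the base axis. Payload 5.5 kg.
Tool frame: the origin (TCP) lies at the very end of the fingers, on their centre line; the grasp point (between the pads) lies 19 mm behind it; z points along the fingers, y is the line along which they close (so a half turn about z gives the same grasp; the last joint's range is limited). The gripper opens to 85 mm and grips with 20 to 120 N. Pads are 22 mm wide; open, the fingers measure 114 mm over their backs; the gripper's body (76 mm by 85 mm) begins 54 mm behind the grasp point. The pads swing forward as they close: fully open they stand 13 mm farther back than shut.
Start: joints at [-1.337, 0.314, -0.047, 1.21, 0, 1.571], TCP at [0.139, -0.584, 0.231] pointing down, gripper open.
Joint ranges: [-2.67, 2.67], [-0.69, 1.73], [-1.03, 1.25], [-2.08, 2.16], [-1.42, 1.45], [-3.14, 3.14]. Speed limits (rad/s): [2.39, 2.39, 3.01, 3.14, 3.14, 3.14].

### API

Orientations are given as [roll, pitch, yaw] about the fixed x, y, z axes, in that order (R = Rz(yaw) Ry(pitch) Rx(roll)).
In Python, from station import manip gives the robot as it stands.
- The arm moves only by the shell command python3 -m inch 'ROWS'. ROWS is JSON, a list that holds one entry, the list of rows, each a list of 5 numbers: the shift along the tool's x, y, z in mm, then the turn about the tool's z in degrees, then the opening, from 0 (shut) to 1 (fully open). A call has 1 to 5 rows; each row shifts and turns the commanded pose from where the row before left it, along the tool's axes as they then stand; what a row does not reach is not made up. A row lasts 1/12 s, in which the tool goes at most 41.7 mm and 7.16 degrees, less where a joint would pass 70% of its speed; a pose out of reach is approached as far as the arm can. A call with a gripper value outside its range is refused whole. The fingers move at their own pace and stop on an object; the grip force is fixed at half the most. Time passes only in rows, so rows that do not move let the fingers close. It gives the time, the measured TCP pose, the force, the opening and the grip force at its end, in the units of the state.
- manip.get_obs(): the state, without advancing time (a new reading comes with each control period).
- manip.snapshot(name): name is "scene" or "top"; returns (picture, depth): 420x560x3 uint8, red, green, blue; 420x560 float32, m along the optical axis (not along the pixel's ray), 0 where there is no reading.
- manip.camera_params(name): a dict with "fx", "fy", "cx", "cy" (pixels), "R" (3x3) and "t" (3): a world point X has camera coordinates R X + t. Camera axes: x right, y down, z forward; pixel columns grow to the right and rows downward; lengths in m; the calibration is good to about 2 mm. A picture is of the moment at which its call begins. camera_params takes no time and is no camera call.
- manip.hand_in(): hands the job in; it is judged then, once.
The state is a dict: "t": time; "q": joint angles; "qd": joint speeds; "tau": joint torques, N m; "eef_pos": TCP position; "eef_rot": TCP orientation; "contact_force": force on the tool from outside, world axes, zero at the start; "ft_torque": the same for the moment, N m; "opening": finger opening in m; "gripper_force": force on a finger pad.
Only numpy, scipy, OpenCV 4.12 (cv2) and the standard library are available. Lean on these libraries where they do the work, as an engineer would, in place of code of your own. Each camera call takes 0.05 s, during which the arm holds its last target. There are 200 camera calls.

## Working session

There is one attempt and no reset: what is moved stays moved. The work goes in short steps, Python scripts to look and compute and a shell command to move; the robot and the scene stay as the last step left them, time stands still between calls to the robot, and variables do not carry over. Pictures are saved under pics/ and viewed, at most 10 in all, crops included, and the job is handed in when it is done.

```bash
mkdir -p pics; python3 - <<'E'
from station import manip
import cv2,numpy as np
o=manip.get_obs();print(o['t'],o['eef_pos'],o['eef_rot'],o['opening'])
for n in("scene","top"):
    p,d=manip.snapshot(n);c=manip.camera_params(n);np.savez(f'pics/{n}0.npz',p=p,d=d,**c)
    cv2.imwrite(f'pics/{n}0.png',p[:,:,::-1]);print(n,c)
E
```

```text
0.0 [ 0.13885863 -0.58311187  0.23046653] [-3.13991310e+00  1.35254728e-05  2.33781675e-01] 0.0856432554485955
scene {'fx': 509.97100317687347, 'fy': 509.97100317687347, 'cx': 280.1215176556416, 'cy': 213.25058271438434, 'R': array([[-0.76552672, -0.64339845,  0.00269596],
       [-0.3229178 ,  0.3805823 , -0.86653402],
       [ 0.55650061, -0.66422553, -0.49911073]]), 't': array([0.48366417, 0.13864119, 0.92143328])}
top {'fx': 404.4914860052762, 'fy': 404.4914860052762, 'cx': 277.68254165664763, 'cy': 210.55886283741975, 'R': array([[ 0.02402207, -0.99941969,  0.02414994],
       [-0.98310774, -0.02800061, -0.18087325],
       [ 0.18144451, -0.01939704, -0.98320987]]), 't': array([0.0996979 , 0.52641626, 0.89206977])}
```

View pics/scene0.png

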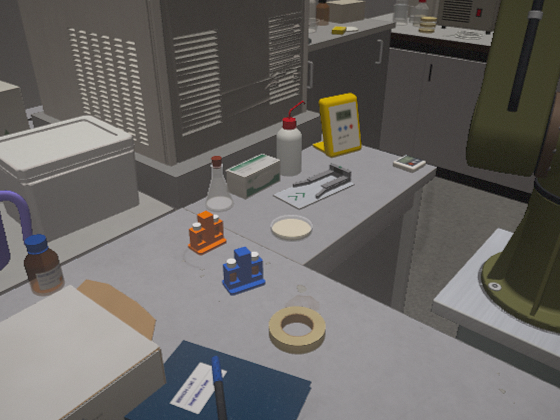

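View pics/top0.png

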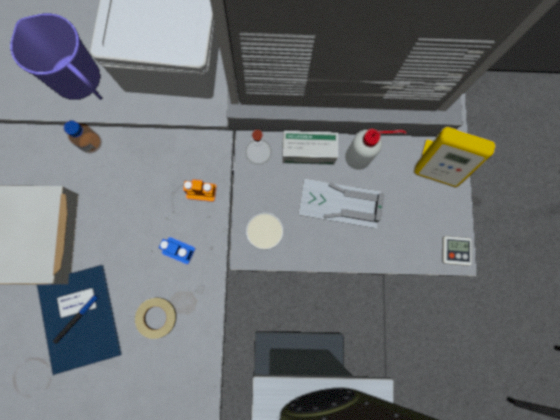

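The scene view shows the blue rack at (243,270), the orange one at (207,232) and the track at about (315,185). In the top view, blue is at (177,250), orange at (200,190), and the track spans x 300–383, with its chevrons at (317,198) pointing right, towards −y.

```bash
cat > h.py <<'E'
import numpy as np,cv2
def load(f): return dict(np.load(f))
def cloud(s):
    v,u=np.mgrid[:420,:560];d=s['d']
    c=np.stack([(u-s['cx'])/s['fx']*d,(v-s['cy'])/s['fy']*d,d],-1)
    return (c-s['t'])@s['R']
def plane(s,uv,z):
    uv=np.atleast_2d(uv).astype(float)
    r=np.c_[(uv[:,0]-s['cx'])/s['fx'],(uv[:,1]-s['cy'])/s['fy'],np.ones(len(uv))]@s['R']
    o=-s['R'].T@s['t'];return o+r*((z-o[2])/r[:,2])[:,None]
def mask(s,col):
    h=cv2.cvtColor(s['p'],cv2.COLOR_RGB2HSV)
    lo,hi={'blue':((105,150,90),(125,255,255)),'orange':((5,170,120),(18,255,255)),'green':((50,60,40),(90,255,200))}[col]
    return cv2.inRange(h,lo,hi)>0
def rect(p):
    (c,wh,a)=cv2.minAreaRect((p[:,:2]*1000).astype(np.float32));return np.round(c,1),np.round(wh,1),round(a,1)
E
python3 - <<'E'
from h import *
np.set_printoptions(precision=4,suppress=True)
for n in('top','scene'):
    s=load(f'pics/{n}0.npz');P=cloud(s)
    rois={'top':{'blue':(150,225,205,275),'orange':(175,170,225,210)},'scene':{'blue':(215,240,275,300),'orange':(180,205,235,255)}}[n]
    for c,(a,b,e,f) in rois.items():
        m=np.zeros((420,560),bool);m[b:f,a:e]=1;m&=mask(s,c)&(s['d']>0);q=P[m];z=q[:,2]
        print(n,c,len(q),np.percentile(z,[2,50,98]),rect(q))
        t=q[z>.066];print('  block top',len(t),t.mean(0) if len(t) else '',' foot',rect(q[z<.02]) if (z<.02).sum()>4 else '')
        t=q[(z>.03)];print('  body',rect(t))
    if n=='top':
        for u,v in((215,220),(150,225),(290,250),(240,190),(420,220),(315,185),(330,200)):print((u,v),P[v,u])
        reg=P[175:232,295:390].reshape(-1,3);base=P[250,290:400,2].mean();print('bench R',base)
        k=reg[(reg[:,2]>base+.003)&(reg[:,2]<base+.045)];print('plate',rect(k))
        hi=reg[(reg[:,2]>base+.028)&(reg[:,2]<base+.045)];print('stop',rect(hi),len(hi))
        w=reg[(reg[:,2]>base+.011)&(reg[:,2]<base+.024)];print('rails',rect(w))
        m=np.zeros((420,560),bool);m[185:212,300:332]=1;m&=mask(s,'green');print('chev',m.sum(),P[m].mean(0))
        for u,v in((265,230),(258,150),(312,148),(370,138),(455,150)):print('obs',P[v-3:v+4,u-3:u+4].reshape(-1,3).max(0))
im=load('pics/top0.npz')['p'];a=cv2.resize(im[165:240,290:395],None,fx=7,fy=7,interpolation=3);cv2.imwrite('pics/c1.png',a[:,:,::-1])
E
```

```text
top blue 381 [0.007  0.0178 0.078 ] (array([428.6, 344.5]), array([66.6, 41.1]), 68.9)
  block top 119 [0.4284 0.3443 0.0755]  foot (array([428.8, 344.9]), array([65.7, 41.1]), 68.9)
  body (array([426.6, 339.6]), array([56.2, 23.9]), 68.8)
top orange 322 [0.0075 0.0388 0.0777] (array([572.2, 299.4]), array([65.5, 38.5]), 86.0)
  block top 100 [0.572  0.2991 0.0751]  foot (array([561.3, 295.5]), array([34. , 72.3]), 20.8)
  body (array([572.4, 299. ]), array([64.9, 22.9]), 85.0)
(215, 220) [0.5036 0.2627 0.007 ]
(150, 225) [0.4877 0.4175 0.004 ]
(290, 250) [0.4368 0.0808 0.0025]
(240, 190) [0.5809 0.2063 0.0003]
(420, 220) [ 0.5192 -0.2377 -0.0029]
(315, 185) [0.597  0.0228 0.0086]
(330, 200) [ 0.5608 -0.0144  0.0069]
bench R 0.0001359336991231038
plate (array([556.1, -44.2]), array([139.8, 230.1]), 0.9)
stop (array([ 541.9, -126.3]), array([13.7, 64.8]), 80.3) 161
rails (array([557. , -39.6]), array([178.9,  85.2]), 86.8)
chev 2 [0.5639 0.0245 0.0047]
obs [0.489  0.1492 0.9699]
obs [0.6689 0.1706 0.0763]
obs [0.6813 0.0437 0.0636]
obs [ 0.6771 -0.0733  0.1516]
obs [ 0.6587 -0.2614  0.1429]
scene blue 350 [0.0092 0.0223 0.0776] (array([421.3, 350.4]), array([73.7, 40.5]), 54.3)
  block top 92 [0.4278 0.3467 0.0765]  foot (array([418.6, 355.8]), array([74.5, 37.5]), 43.2)
  body (array([428. , 346.3]), array([66.6, 24.8]), 68.6)
scene orange 304 [0.0089 0.0225 0.0779] (array([623.7, 276.8]), array([ 73.7, 171. ]), 64.6)
  block top 71 [0.5718 0.3018 0.0765]  foot (array([623.7, 276.8]), array([ 73.7, 171. ]), 64.6)
  body (array([572.6, 301.7]), array([67., 26.]), 84.1)
```

View pics/c1.png

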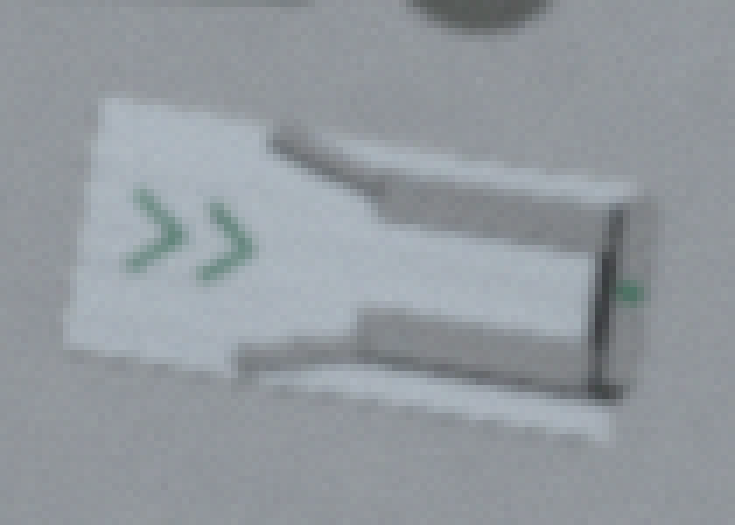

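The crop shows the plate corners at (105,95), (640,185), (607,440) and (65,347) in crop pixels. The lip slot edges run (380,222)–(590,255) and (358,308)–(585,338).

```bash
python3 - <<'E'
from h import *
np.set_printoptions(precision=4,suppress=True)
s=load('pics/top0.npz')
f=lambda l,z:plane(s,np.array(l)/7+[290-.43,165-.43],z)
c=f([(105,95),(640,185),(607,440),(65,347)],.006);print(c)
print('sides',np.linalg.norm(c-np.roll(c,-1,0),axis=1))
e=(c[1]+c[2])/2;b=(c[0]+c[3])/2;d=(e-b)/np.linalg.norm(e-b);print('yaw',np.degrees(np.arctan2(d[1],d[0])),'origin',c.mean(0)+d*.004)
l=f([(380,222),(590,255),(358,308),(585,338)],.021);print(l)
m0=(l[0]+l[2])/2;m1=(l[1]+l[3])/2;d2=m1-m0;print('slot mouth',m0,'end',m1,np.degrees(np.arctan2(d2[1],d2[0])),np.linalg.norm(l[0]-l[2]))
im=load('pics/scene0.npz')['p'];a=cv2.resize(im[155:215,265:365],None,fx=8,fy=8,interpolation=3);cv2.imwrite('pics/c2.png',a[:,:,::-1])
E
```

```text
[[ 0.6142  0.0484  0.006 ]
 [ 0.5873 -0.1404  0.006 ]
 [ 0.4965 -0.1269  0.006 ]
 [ 0.5238  0.0612  0.006 ]]
sides [0.1907 0.0919 0.19   0.0913]
yaw -98.19108546566758 origin [ 0.5549 -0.0434  0.006 ]
[[ 0.5679 -0.0457  0.021 ]
 [ 0.5584 -0.1183  0.021 ]
 [ 0.5375 -0.038   0.021 ]
 [ 0.5293 -0.116   0.021 ]]
slot mouth [ 0.5527 -0.0419  0.021 ] end [ 0.5439 -0.1171  0.021 ] -96.71946342759917 0.03135160422915074
```

View pics/c2.png

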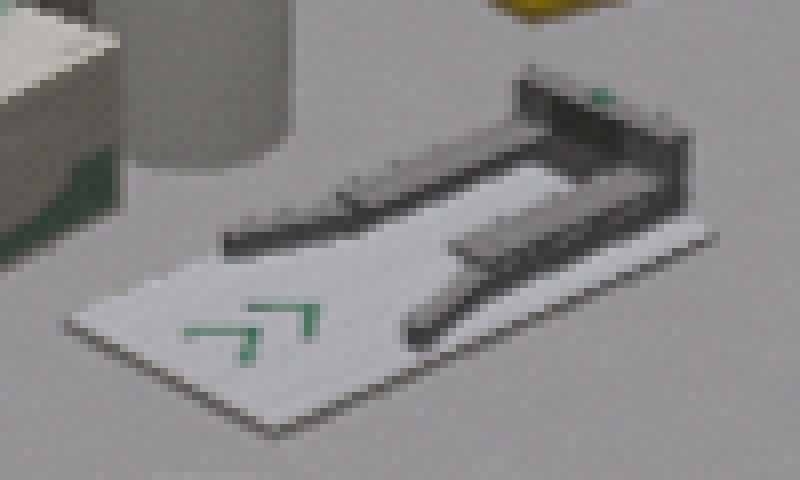

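```bash
cat >> h.py <<'E'
def togo(x,y,z,yaw):
    from station import manip
    o=manip.get_obs();w=o['eef_rot'][2];d=np.array([x,y,z])-o['eef_pos'];c,s=np.cos(w),np.sin(w)
    print('t',round(o['t'],2),'tcp',np.round(o['eef_pos'],4),'yaw',round(np.degrees(w),2),'tool mm',np.round(1e3*np.array([c*d[0]+s*d[1],s*d[0]-c*d[1],-d[2]]),1),'turn',round(np.degrees(w)-yaw,2),'F',np.round(o['contact_force'],1),'open',round(o['opening'],4),'q6',round(o['q'][5],2))
E
python3 - <<'E'
from h import *
np.set_printoptions(precision=4,suppress=True)
s=load('pics/scene0.npz')
print(plane(s,np.array([(65,322),(275,430),(715,235)])/8+[265-.44,155-.44],.005))
E
I="python3 -m inch"
$I '[[[0,0,0,-7,1],[0,0,0,-7,1],[0,0,0,-7,1],[0,0,0,-7,1],[0,0,0,-7,1]]]'
$I '[[[0,0,0,-7,1],[0,0,0,-7,1],[0,0,0,-6.6,1],[0,0,0,0,1]]]'
$I '[[[37,8.6,0,0,1],[37,8.6,0,0,1],[37,8.6,0,0,1],[37,8.6,0,0,1],[37,8.6,0,0,1]]]'
python3 -c "from h import *;togo(.5,-.05,.23,69)"
```

```text
[[ 0.6128  0.0505  0.005 ]
 [ 0.5237  0.0616  0.005 ]
 [ 0.4956 -0.1254  0.005 ]]
t: 0.52
eef_pos: [0.1389, -0.5833, 0.2308]
eef_rot: [-3.141, -0.001, 0.851]
contact_force: [-0.3, -0.6, 0.4]
opening: 0.0854
gripper_force: 0.0
t: 0.85
eef_pos: [0.1389, -0.5833, 0.2308]
eef_rot: [-3.141, -0.001, 1.207]
contact_force: [0.3, 0.3, -0.5]
opening: 0.0857
gripper_force: 0.0
t: 1.27
eef_pos: [0.2459, -0.4247, 0.231]
eef_rot: [-3.141, -0.0, 1.2]
contact_force: [0.8, 0.2, 0.7]
opening: 0.0852
gripper_force: 0.0
t 1.27 tcp [ 0.2459 -0.4247  0.231 ] yaw 68.74 tool mm [441.3 101.    1. ] turn -0.26 F [0.8 0.2 0.7] open 0.0852 q6 0.9
```

```bash
I="python3 -m inch"
$I '[[[37,8.5,0,0,1],[37,8.5,0,0,1],[37,8.5,0,0,1],[37,8.5,0,0,1],[37,8.5,0,0,1]]]' >/dev/null
$I '[[[37,8.5,0,0,1],[37,8.5,0,0,1],[37,8.5,0,0,1],[37,8.5,0,0,1],[37,8.5,0,0,1]]]' >/dev/null
$I '[[[37,8.5,0,0,1],[31,-19,0,0,1],[31,-19,0,0,1],[31,-19,0,0,1],[31,-19,0,0,1]]]' >/dev/null
$I '[[[31,-19,0,0,1],[31,-19,0,0,1],[31,-19,0,0,1],[31,-19,0,0,1],[31,-19,0,0,1]]]' >/dev/null
$I '[[[31,-19,0,0,1],[0,0,0,0,1],[0,0,0,0,1]]]'
python3 -c "from h import *;togo(.4283,.3452,.130,69)"
```

```text
t: 3.18
eef_pos: [0.4117, 0.279, 0.2309]
eef_rot: [-3.141, 0.001, 1.205]
contact_force: [-0.3, 0.6, 0.6]
opening: 0.0857
gripper_force: 0.0
t 3.18 tcp [0.4117 0.279  0.2309] yaw 69.05 tool mm [ 67.8  -8.1 100.9] turn 0.05 F [-0.3  0.6  0.6] open 0.0857 q6 2.53
```

```bash
I="python3 -m inch"
$I '[[[34,-4,0,0,1],[34,-4,0,0,1],[0,0,36,0,1],[0,0,36,0,1],[0,0,36,0,1]]]' 
$I '[[[0,0,30,0,1],[0,0,0,0,1],[0,0,0,0,1]]]' >/dev/null
python3 - <<'E'
from h import *
from station import manip
togo(.4283,.3452,.043,69)
p,d=manip.snapshot("scene");cv2.imwrite('pics/s1.png',cv2.resize(p[150:310,180:340],None,fx=3.5,fy=3.5)[:,:,::-1])
E
```

```text
t: 3.6
eef_pos: [0.4303, 0.3433, 0.1225]
eef_rot: [3.14, -0.001, 1.201]
contact_force: [0.2, 0.0, -0.4]
opening: 0.0853
gripper_force: 0.0
t 3.85 tcp [0.4284 0.3417 0.0923] yaw 68.83 tool mm [ 3.2 -1.4 49.3] turn -0.17 F [ 0.6 -0.1  0.5] open 0.0858 q6 2.61
```

View pics/s1.png

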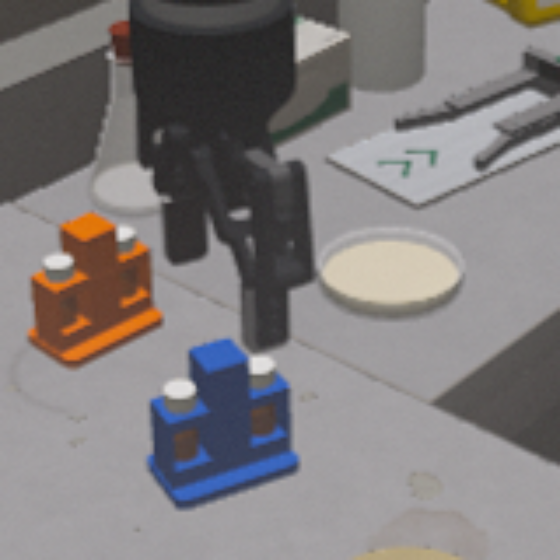

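The gripper hangs over the blue block, which is at (220,370). The fingers are at (185,220) and (265,300), so they straddle it. I'll correct the last few mm, descend and close.

```bash
I="python3 -m inch"
$I '[[[3.2,-1.4,17,0,1],[0,0,16,0,1],[0,0,16,0,1],[0,0,0,0,1],[0,0,0,0,1]]]'
python3 -c "from h import *;togo(.4283,.3452,.043,69)"
$I '[[[0,0,0,0,0],[0,0,0,0,0],[0,0,0,0,0],[0,0,0,0,0],[0,0,0,0,0]]]' >/dev/null
$I '[[[0,0,0,0,0],[0,0,0,0,0],[0,0,0,0,0],[0,0,0,0,0],[0,0,0,0,0]]]'
```

```text
t: 4.32
eef_pos: [0.4302, 0.3478, 0.0461]
eef_rot: [3.141, -0.002, 1.203]
contact_force: [-0.1, -0.2, -0.5]
opening: 0.0856
gripper_force: 0.0
t 4.32 tcp [0.4302 0.3478 0.0461] yaw 68.94 tool mm [-3.1 -0.8  3.1] turn -0.06 F [-0.1 -0.2 -0.5] open 0.0856 q6 2.62
t: 5.15
eef_pos: [0.4295, 0.3476, 0.0448]
eef_rot: [3.141, -0.001, 1.204]
contact_force: [-0.3, -1.2, 6.8]
opening: 0.0231
gripper_force: 60.8
```

```bash
I="python3 -m inch"
$I '[[[0,0,-20,0,0],[0,0,-30,0,0],[0,0,-30,-6.5,0],[0,0,0,-6.4,0],[0,0,0,0,0]]]'
python3 - <<'E'
from h import *
from station import manip
togo(.5623,.0167,.125,81.8)
for n in("scene","top"):
    p,d=manip.snapshot(n);c=manip.camera_params(n);np.savez(f'pics/{n}1.npz',p=p,d=d,**c)
    s=load(f'pics/{n}1.npz');P=cloud(s);m=mask(s,'blue')&(s['d']>0)&(np.abs(P[...,0]-.43)<.08)&(np.abs(P[...,1]-.347)<.08)
    q=P[m];print(n,len(q),rect(q),np.percentile(q[:,2],[1,99]),rect(q[q[:,2]<.068]))
    if n=="scene":cv2.imwrite('pics/s2.png',cv2.resize(p[120:300,160:340],None,fx=3,fy=3)[:,:,::-1])
E
```

```text
t: 5.57
eef_pos: [0.4301, 0.3482, 0.1258]
eef_rot: [3.14, -0.002, 1.432]
contact_force: [-0.3, 0.5, -2.3]
opening: 0.0234
gripper_force: 60.1
t 5.57 tcp [0.4301 0.3482 0.1258] yaw 82.06 tool mm [-310.1  176.8    0.8] turn 0.26 F [-0.3  0.5 -2.3] open 0.0234 q6 2.39
scene 305 (array([421.7, 350.5]), array([75.1, 40.6]), 63.2) [0.08996965 0.15868535] (array([0., 0.]), array([0., 0.]), 0.0)
top 268 (array([426.4, 329.8]), array([39.3, 41. ]), 80.5) [0.08639679 0.26086617] (array([0., 0.]), array([0., 0.]), 0.0)
```

View pics/s2.png

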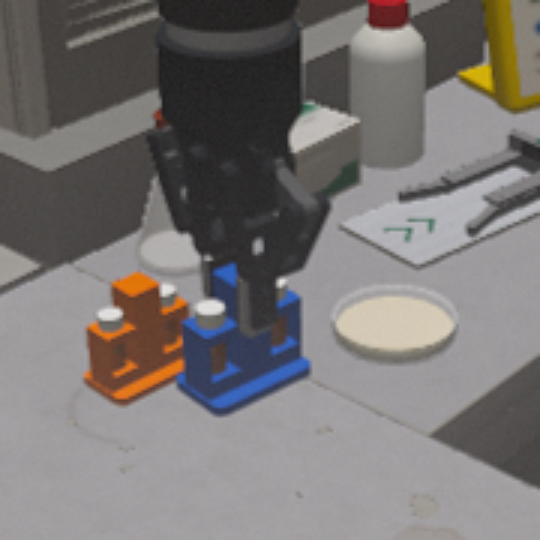

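The blue rack is lifted, level and centred in the fingers: its foot runs (180,385)–(310,370). Orange is untouched at (140,340). Next is the move to the apron.

```bash
I="python3 -m inch"
$I '[[[-28,16,0,0,0],[-28,16,0,0,0],[-28,16,0,0,0],[-28,16,0,0,0],[-28,16,0,0,0]]]' >/dev/null
$I '[[[-28,16,0,0,0],[-28,16,0,0,0],[-28,16,0,0,0],[-28,16,0,0,0],[-28,16,0,0,0]]]' >/dev/null
$I '[[[-28,16,0,0,0],[0,0,0,0,0],[0,0,0,0,0]]]' >/dev/null
python3 -c "from h import *;togo(.5623,.0167,.065,81.8)"
```

```text
t 6.75 tcp [0.559  0.0162 0.1225] yaw 81.58 tool mm [ 1.   3.2 57.5] turn -0.22 F [-0.3  0.6 -2.1] open 0.0229 q6 1.75
```

```bash
I="python3 -m inch"
$I '[[[0,3,30,0,0],[0,0,28,0,0],[0,0,0,0,0],[0,0,0,0,0]]]' >/dev/null
python3 - <<'E'
from h import *
from station import manip
togo(.5623,.0167,.047,81.8)
ims=[]
for n,(a,b,e,f) in {"scene":(255,100,365,220),"top":(285,150,395,240)}.items():
    p,d=manip.snapshot(n);c=manip.camera_params(n);np.savez(f'pics/{n}2.npz',p=p,d=d,**c)
    ims.append(cv2.resize(p[b:f,a:e],(int((e-a)*3.6),int((f-b)*3.6)),interpolation=3))
H=max(i.shape[0] for i in ims);ims=[cv2.copyMakeBorder(i,0,H-i.shape[0],0,0,0) for i in ims]
cv2.imwrite('pics/s3.png',np.hstack(ims)[:,:,::-1]);print(H)
E
```

```text
t 7.08 tcp [0.5598 0.0182 0.0643] yaw 81.91 tool mm [-1.1  2.7 17.3] turn 0.11 F [ 0.3 -0.2 -1.4] open 0.023 q6 1.74
432
```

View pics/s3.png

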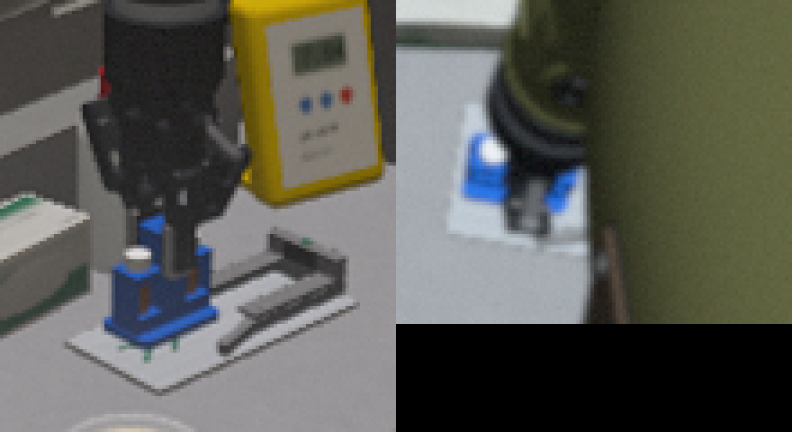

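Left half (scene): the blue foot hovers over the apron, with corners at (105,330) and (215,315), just ahead of the funnel. Right half (top): the rack is over the plate and the arm hides the rest. I'll set it down gently.

```bash
I="python3 -m inch"
$I '[[[-1,2.7,12,0,0],[0,0,0,0,0],[0,0,0,0,0]]]'
$I '[[[0,0,3,0,0],[0,0,0,0,0],[0,0,0,0,0]]]'
python3 -c "from h import *;togo(.5623,.0167,.0468,81.8)"
```

```text
t: 7.43
eef_pos: [0.5655, 0.016, 0.0544]
eef_rot: [3.142, -0.0, 1.429]
contact_force: [-0.7, -0.3, -0.9]
opening: 0.0231
gripper_force: 60.0
t: 7.68
eef_pos: [0.5654, 0.0159, 0.0514]
eef_rot: [-3.142, -0.0, 1.429]
contact_force: [-0.1, -0.1, -2.6]
opening: 0.0232
gripper_force: 60.0
t 7.68 tcp [0.5654 0.0159 0.0514] yaw 81.89 tool mm [ 0.4 -3.2  4.6] turn 0.09 F [-0.1 -0.1 -2.6] open 0.0232 q6 1.74
```

```bash
I="python3 -m inch"
$I '[[[0,-3,2.5,0,0],[0,0,0,0,0],[0,0,0,0,0]]]'
$I '[[[0,0,1.5,0,0],[0,0,0,0,0],[0,0,0,0,0]]]'
python3 -c "from h import *;togo(.5623,.0167,.0468,81.8)"
```

```text
t: 7.93
eef_pos: [0.562, 0.0163, 0.0486]
eef_rot: [-3.141, 0.0, 1.429]
contact_force: [1.2, 1.0, -2.5]
opening: 0.0233
gripper_force: 60.1
t: 8.18
eef_pos: [0.5624, 0.0163, 0.0472]
eef_rot: [-3.141, 0.0, 1.429]
contact_force: [0.4, 0.5, -1.9]
opening: 0.0232
gripper_force: 60.1
t 8.18 tcp [0.5624 0.0163 0.0472] yaw 81.9 tool mm [ 0.4 -0.2  0.4] turn 0.1 F [ 0.4  0.5 -1.9] open 0.0232 q6 1.74
```

```bash
I="python3 -m inch"
$I '[[[0,0,1,0,0],[0,0,0,0,0],[0,0,0,0,0]]]' | grep -E "pos|cont"
$I '[[[0,0,1,0,0],[0,0,0,0,0],[0,0,0,0,0]]]' | grep -E "pos|cont"
```

```text
eef_pos: [0.5627, 0.0163, 0.0468]
contact_force: [-1.3, -0.9, 4.4]
eef_pos: [0.5628, 0.0163, 0.0468]
contact_force: [-3.7, -0.4, 13.8]
```

```bash
I="python3 -m inch"
$I '[[[0,0,-1.5,0,0],[-6,0,0,0,0],[-8,0,0,0,0],[-8,0,0,0,0],[-8,0,0,0,0]]]' | grep -E "pos|rot|cont"
$I '[[[-6,0,0,0,0],[0,0,0,0,0],[0,0,0,0,0]]]' | grep -E "pos|rot|cont"
python3 -c "from h import *;togo(.5476,-.0853,.0468,81.8)"
```

```text
eef_pos: [0.5585, -0.0141, 0.0469]
eef_rot: [3.141, -0.001, 1.429]
contact_force: [-0.6, 1.3, 1.7]
eef_pos: [0.5574, -0.021, 0.0469]
eef_rot: [3.141, 0.002, 1.428]
contact_force: [-1.1, -3.6, 2.1]
t 9.35 tcp [ 0.5574 -0.021   0.0469] yaw 81.81 tool mm [-65.1  -0.5   0.1] turn 0.01 F [-1.1 -3.6  2.1] open 0.0232 q6 1.68
```

```bash
I="python3 -m inch"
$I '[[[-8,0,0,0,0],[-8,0,0,0,0],[-8,0,0,0,0],[-8,0,0,0,0],[0,0,0,0,0]]]' | grep -E "pos|rot|cont"
$I '[[[-7,0,0,0,0],[-7,0,0,0,0],[-7,0,0,0,0],[0,0,0,0,0],[0,0,0,0,0]]]' | grep -E "pos|rot|cont"
python3 -c "from h import *;togo(.5476,-.0853,.0468,81.8)"
```

```text
eef_pos: [0.5527, -0.0528, 0.0469]
eef_rot: [3.142, 0.001, 1.428]
contact_force: [0.7, -2.2, 3.0]
eef_pos: [0.5498, -0.0732, 0.0469]
eef_rot: [3.141, 0.002, 1.428]
contact_force: [-0.4, -3.1, 4.1]
t 10.18 tcp [ 0.5498 -0.0732  0.0469] yaw 81.83 tool mm [-12.2  -0.4   0.1] turn 0.03 F [-0.4 -3.1  4.1] open 0.0229 q6 1.58
```

```bash
I="python3 -m inch"
$I '[[[-4,0,0,0,0],[-3,0,0,0,0],[0,0,0,0,0],[0,0,0,0,0]]]' | grep -E "pos|cont"
for k in 1 2 3; do :; done
$I '[[[-1.5,0,0,0,0],[0,0,0,0,0],[0,0,0,0,0]]]' | grep -E "pos|cont"
$I '[[[-1.5,0,0,0,0],[0,0,0,0,0],[0,0,0,0,0]]]' | grep -E "pos|cont"
```

```text
eef_pos: [0.549, -0.0788, 0.0468]
contact_force: [1.0, 1.4, 3.6]
eef_pos: [0.5489, -0.08, 0.0469]
contact_force: [0.8, 3.2, 3.5]
eef_pos: [0.5486, -0.0817, 0.0468]
contact_force: [0.7, 3.9, 3.3]
```

```bash
I="python3 -m inch"
$I '[[[-1.5,0,0,0,0],[0,0,0,0,0],[0,0,0,0,0]]]' | grep -E "pos|cont"
$I '[[[-1.5,0,0,0,0],[0,0,0,0,0],[0,0,0,0,0]]]' | grep -E "pos|rot|cont"
```

```text
eef_pos: [0.5484, -0.0833, 0.0469]
contact_force: [1.2, 2.5, 4.2]
eef_pos: [0.5481, -0.0848, 0.0468]
eef_rot: [3.141, 0.0, 1.429]
contact_force: [1.0, 3.3, 4.5]
```

```bash
I="python3 -m inch"
$I '[[[-1.5,0,0,0,0],[0,0,0,0,0],[0,0,0,0,0]]]' | grep -E "pos|cont"
$I '[[[-1.5,0,0,0,0],[0,0,0,0,0],[0,0,0,0,0]]]' | grep -E "pos|rot|cont"
```

```text
eef_pos: [0.548, -0.0857, 0.0469]
contact_force: [1.3, 6.2, 5.1]
eef_pos: [0.5479, -0.0859, 0.047]
eef_rot: [3.141, -0.004, 1.43]
contact_force: [0.9, 8.9, 6.3]
```

```bash
python3 - <<'E'
from h import *
from station import manip
p,d=manip.snapshot("scene");c=manip.camera_params("scene");np.savez('pics/scene3.npz',p=p,d=d,**c)
cv2.imwrite('pics/s4.png',cv2.resize(p[110:215,265:375],None,fx=5,fy=5,interpolation=3)[:,:,::-1])
E
```

```text
(no output)
```

View pics/s4.png

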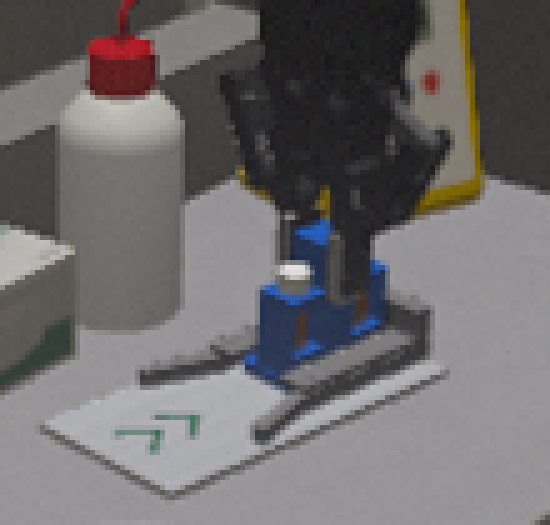

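The foot is under the lips, and the rack's far end at (385,300) meets the stop at (410,325). The push force is rising with no further motion, so it is home. I'll confirm with one small push, then release and rise.

```bash
I="python3 -m inch"
$I '[[[-1.5,0,0,0,0],[0,0,0,0,0],[0,0,0,0,0]]]' | grep -E "pos|cont"
$I '[[[1,0,0,0,0],[0,0,0,0,0],[0,0,0,0,0.5],[0,0,0,0,0.5],[0,0,0,0,0.5]]]' | grep -E "pos|cont|open"
$I '[[[0,0,0,0,0.7],[0,0,0,0,0.7],[0,0,0,0,0.7],[0,0,0,0,0.7]]]' | grep -E "pos|cont|open"
```

```text
eef_pos: [0.5479, -0.0862, 0.0472]
contact_force: [0.7, 12.6, 8.1]
eef_pos: [0.5466, -0.0889, 0.0462]
contact_force: [0.3, 0.1, 0.5]
opening: 0.0424
eef_pos: [0.5475, -0.0884, 0.0467]
contact_force: [0.2, -0.7, -1.1]
opening: 0.0597
```

```bash
I="python3 -m inch"
$I '[[[0,0,-15,0,0.7],[0,0,-25,0,0.7],[0,0,-30,0,0.7],[0,0,-30,0,0.7],[0,0,-30,0,0.7]]]' | grep -E "pos|cont|open"
$I '[[[20,25,0,0,0.7],[20,25,0,0,0.7],[20,25,0,0,0.7],[20,25,0,0,0.7],[20,25,0,0,0.7]]]' >/dev/null
python3 - <<'E'
from h import *
from station import manip
np.set_printoptions(precision=4,suppress=True)
togo(.55,-.08,.2,82)
p,d=manip.snapshot("scene");c=manip.camera_params("scene");np.savez('pics/scene4.npz',p=p,d=d,**c)
s=load('pics/scene4.npz');P=cloud(s);m=mask(s,'blue')&(np.abs(P[...,1]+.085)<.06)&(np.abs(P[...,0]-.55)<.06)
q=P[m];print(rect(q[q[:,2]>.03]),np.percentile(q[:,2],[1,99]),q[q[:,2]>.072].mean(0))
cv2.imwrite('pics/s5.png',cv2.resize(p[110:215,265:375],None,fx=5,fy=5,interpolation=3)[:,:,::-1])
E
```

```text
eef_pos: [0.5472, -0.0882, 0.178]
contact_force: [1.3, -0.1, 0.5]
opening: 0.06
t 13.9 tcp [ 0.6865 -0.0061  0.1769] yaw 81.89 tool mm [ -92.5 -124.7  -23.1] turn -0.11 F [ 0.9 -1.   0.4] open 0.0598 q6 1.7
(array([544.5, -85.4]), array([68.7, 24.3]), 78.5) [0.0113 0.0803] [ 0.5454 -0.0845  0.0783]
```

View pics/s5.png

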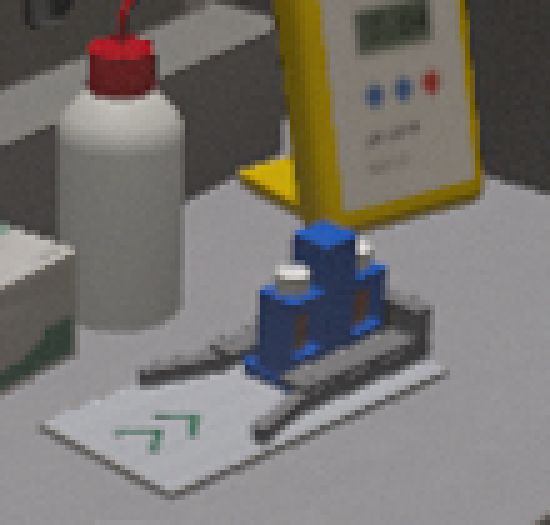

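The rack is upright and home: its measured y centre is −85.4 mm against −85.7 expected. The stop at (410,325) is in contact with it and nothing is holding it. I'll back clear of the bottle and hand in.

```bash
python3 -m inch '[[[10,-25,-15,0,0.7],[10,-25,-15,0,0.7],[0,0,0,0,0.7],[0,0,0,0,0.7]]]' | grep -E "t:|pos|cont"
python3 -c "
from station import manip
print(manip.hand_in())"
```

```text
t: 14.28
eef_pos: [0.6383, 0.0202, 0.208]
eef_rot: [3.14, 0.0, 1.43]
contact_force: [0.6, -0.2, -0.3]
the job is handed in; nothing more can be done
None
```

The blue rack is in the track, upright and fully home against the end stop, and released. I handed the job in at about 14.3 s of the 32 s limit; I never touched the orange rack, and hand-in gave no verdict.

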